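Dial open the master-gauge safe

TASK

Open the small combination safe on the bench to get at the master ring gauge: turn its dial clockwise to 4 o'clock, then anticlockwise back past 12 to 9 o'clock, then clockwise again, slowly, only until it comes up solid, somewhere before 2 o'clock; do not force it there or the lock is damaged. Then let go of the dial and slide the cover all the way open, without forcing it and without disturbing the tools and the tape lying behind the safe.

Things in the scene. Friction and masses are not known exactly. Their poses are not given: they have to be found in the camera images.
- safe: grey steel safe fixed to the bench, 120 (x) x 250 (y) x 60 mm high; origin at the centre of its underside. Right-hand part (its -y): lock head, dial axis at x 0, y -66 mm. Left-hand part (+y): compartment under the cover. Twelve white marks round the dial form a clock face without numerals: 12 o'clock is the double mark, towards the safe's +x; 3 is towards -y, 6 towards -x, 9 towards +y.
- pointer (a point): outer tip of the black pointer bar on the steel dial disc (77 mm across, top 68 mm above the bench), 35.5 mm from the dial axis; shows where the dial stands. The dial turns without end both ways and stays where left; it starts between 10 and 2 o'clock. Drag is light (0.03 N m) after a reversal, then 0.1 and 0.2 N m as hidden wheels are taken up.
- knob_grip (a point): point on the dial axis, 90 mm above the bench, to grip the square black knob (28 x 28 mm, 68 to 105 mm above the bench). Two of its flats are square to the pointer line, two parallel to it. The knob drives the dial through a torsion spring of 4 N m/rad, so under load it leads the pointer by a few degrees.
- mark_12 (a point): where the pointer tip is at 12 o'clock. On the last turn, clockwise from 9, a bolt drops in at an unmarked place that differs each time, between 10:30 and 1 o'clock; then the dial is solid both ways and torque rises steeply: 0.3 N m is enough to know it, over about 0.9 N m damages the lock. If it does not come up solid by 1:30, a number was missed: start again.
- mark_4 (a point): where the pointer tip is at 4 o'clock (120 degrees clockwise of 12). Reverse within 8 degrees of it, coming to it clockwise.
- mark_9 (a point): where the pointer tip is at 9 o'clock (90 degrees anticlockwise of 12). Reverse within 8 degrees of it, coming to it anticlockwise past 12.
- cover (a joint): how far the flat aluminium cover is slid open, m: 0 shut, 0.060 fully open. It slides along the safe's +y (away from the dial) with about 2.5 N of friction and stays where left. While locked it stops after about 2 mm.
- cover_grip (a point): middle of the upright bar on the cover, 82 mm above the bench, to grip or push; the bar is 50 mm long across the sliding direction, 12 mm thick along it, and stands 59 to 93 mm above the bench
- ring_case: wooden gauge case fixed to the right of the safe, 150 (x) x 240 (y) mm, 42 mm high, origin under its centre; its open lid leans upright along its far side, top edge 190 mm above the bench: pass over or around it; bystander
- plug_gauge: steel plug gauge standing upright behind the safe, 35 x 35 x 102 mm, origin under its centre; bystander
- tape_roll: roll of tape lying flat behind the safe, 78 x 78 x 19 mm, origin under its centre; bystander
- micrometer: micrometer lying flat behind the safe, 49 x 135 x 15 mm, origin under its centre; bystander

How it is judged:
On the way, in this order (a step that is already met when the one before it is completed fails the run):
1. the dial stands at 4 o'clock (distance between pointer and mark_4 below 0.006 m), for 0.1 s.
2. the dial stands at 9 o'clock (distance between pointer and mark_9 below 0.006 m), for 0.1 s.
At the end, for the whole second after the job is handed in: the cover stands at least 55 mm open and still, the dial stands between about 10 and 2 o'clock where it came up solid (value of joint cover above 0.055 m and velocity of joint cover below 0.005 m/s and x of pointer in the frame of safe above 0.014 m); the robot touches nothing.
It fails at once if the dial is forced against the lock (more than 30 N between its cam and the bolt, about 1 N m at the knob) (contact force between dial and safe above 30 N).
It fails at once if the locked cover is forced (more than 30 N) (contact force between cover and safe above 30 N).
It fails at once if the plug gauge is disturbed (moved over 15 mm) (distance of plug_gauge from where it was at the start of the episode above 0.015 m).
It fails at once if the tape roll is disturbed (moved over 15 mm) (distance of tape_roll from where it was at the start of the episode above 0.015 m).
It fails at once if the micrometer is disturbed (moved over 15 mm) (distance of micrometer from where it was at the start of the episode above 0.015 m).
It also fails if it takes over 72 s, if anything falls off the work surface, if the arm or the gripper's body presses on something with over 40 N, if the wrist force passes 120 N, or if a joint passes its speed limit or range.

ROBOT

A 6-joint arm with a two-finger parallel gripper is mounted at the origin on a cart in front of the work surface, level with it; the furniture and walls round the work are solid. World frame = base frame: x ahead of the robot, y to its left, z up, the work surface at z = 0. Lengths are in m, angles in rad, forces in N, time in s.
With the tool pointing down it reaches from about 0.325 to 0.925 m from the base axis. Payload 3.1 kg.
Tool frame: the origin (TCP) lies at the centre of the arm's flange, where the gripper is bolted on; the fingertips stand 173 mm ahead of it and the grasp point (between the pads) lies 155 mm ahead of it (env.nose_length is the distance from the TCP to the fingertips, in m); z points along the fingers, y is the line along which they close (so a half turn about z gives the same grasp; the last joint's range is limited). The gripper opens to 85 mm and grips with 20 to 120 N. Pads are 22 mm wide; open, the fingers measure 114 mm over their backs; the gripper's body (76 mm by 85 mm) begins 54 mm behind the grasp point. The pads swing forward as they close: fully open they stand 13 mm farther back than shut.
Start: joints at [-1.229, 0.217, 1.613, -0, 1.311, -0.112], TCP at [0.274, -0.562, 0.405] pointing down, gripper open.
Joint ranges: [-2.75, 2.75], [-0.78, 2.1], [0.31, 2.55], [-1.13, 4.27], [0.13, 2.63], [-2.58, 2.58]. Speed limits (rad/s): [2.79, 2.79, 3.14, 3.14, 3.14, 3.14].

INTERFACE

Orientations are given as a rotation vector (axis times angle).
In Python, from rig import env gives the robot as it stands.
- The arm moves only by the tool arm_command, never from a script. Its argument "moves" is one flat list of numbers, 7 for each row, row after row: the shift along the tool's x, y, z in mm, then the turn, a rotation vector about the tool's x, y, z in degrees, then the opening, from -1 (shut) to 1 (fully open). A call has 1 to 12 rows; each row is the pose to reach, as a shift and turn from the pose commanded when the call began, along the tool's axes at that moment; what a row does not reach only later rows make up. A row lasts 1/10 s, in which the tool goes at most 50 mm and 8.59 degrees, less where a joint would pass 70% of its speed; a pose out of reach is approached as far as the arm can. A call with a gripper value outside its range is refused whole. The fingers move at their own pace and stop on an object; the grip force is fixed at half the most. Time passes only in rows, so rows that repeat a pose let the fingers close. It gives the time, the measured TCP pose, the force, the opening and the grip force at its end, in the units of the state.
- env.read_state(): the state, without advancing time (a new reading comes with each control period).
- env.read_camera(name): name is "scene" or "top" or "wrist"; returns the picture (400x640x3 uint8, red, green, blue); there is no depth.
- env.get_calibration(name): a dict with "fx", "fy", "cx", "cy" (pixels), "cam_to_world" (4x4, takes a point from camera to world coordinates). Camera axes: x right, y down, z forward; pixel columns grow to the right and rows downward; lengths in m; the calibration is good to about 2 mm. A picture is of the moment at which its call begins: read the wrist's pose just before it. get_calibration takes no time and is no camera call; for the wrist camera it gives the pose at the moment of the call.
- env.close_job(): hands the job in; it is judged then, once.
Trained networks look in the newest picture that a camera, given by its name, has taken for a name from the list of things; names that differ only in an ending like _2 or _b are one class to them, and where a whole thing is asked for, a point or a joint stands for the part that bears it (a point fixed in the world has none). Each returns a list of dicts, best first, with "confidence" (0 to 1); they miss things now and then, are a little off and sometimes report something else, mostly with a low value. They report only what shows in the picture. A call takes as long as a camera call.
- env.find_in(thing, camera): "centre" ([row, column] in pixels, amid what is visible of it).
- env.masks_of(thing, camera): "region" (400x640 bool, what is visible of it) and "centre" ([row, column] in pixels, amid what is visible of it).
The state is a dict: "clock": time; "joints": joint angles; "dq": joint speeds; "joint_efforts": joint torques, N m; "tool_pos": TCP position; "tool_rot": TCP orientation; "contact_force": force on the tool from outside, world axes, zero at the start; "torque": the same for the moment, N m; "opening": finger opening in m; "grip_force": force on a finger pad.
Only numpy, scipy, OpenCV 4.12 (cv2) and the standard library are available. Lean on these libraries where they do the work, as an engineer would, in place of code of your own. Each camera call takes 0.05 s, during which the arm holds its last target. There are 200 camera calls.

## Working session

There is one attempt and no reset: what is moved stays moved. The work goes in short steps, Python scripts to look and compute and a tool call to move; the robot and the scene stay as the last step left them, time stands still between calls to the robot, and variables do not carry over. Pictures are saved under pics/ and viewed, at most 10 in all, crops included, and the job is handed in when it is done.

Besides the shell and the picture viewer there is one more tool, called after ">>>" as name(argument=value, ...), one argument or row to a line, values as JSON. arm_command: Moves the arm, as the interface text tells. Its arguments: {"type":"object","properties":{"moves":{"type":"array"}},"required":["moves"]}

```bash
mkdir -p pics; cat > h.py <<'E'
import numpy as np, cv2
from rig import env
from scipy.spatial.transform import Rotation as R
def pix2w(cam,rc,z):
    c=env.get_calibration(cam); T=np.array(c["cam_to_world"])
    d=T[:3,:3]@np.array([(rc[1]-c["cx"])/c["fx"],(rc[0]-c["cy"])/c["fy"],1.0])
    o=T[:3,3]; return o+d*(z-o[2])/d[2]
def w2pix(cam,p):
    c=env.get_calibration(cam); T=np.array(c["cam_to_world"])
    q=T[:3,:3].T@(np.array(p)-T[:3,3]); return [c["cy"]+c["fy"]*q[1]/q[2],c["cx"]+c["fx"]*q[0]/q[2]]
def save(cam,name):
    im=env.read_camera(cam); cv2.imwrite("pics/"+name,im[:,:,::-1]); return im
E
python3 - <<'E'
from h import *
a=save("top","top1.png"); b=save("scene","sc1.png")
cv2.imwrite("pics/both.png",cv2.resize(np.vstack([a,b])[:,:,::-1],(480,600)))
for t,z in [("safe",.06),("pointer",.07),("knob_grip",.105),("cover_grip",.093),("cover",.06),("plug_gauge",.1),("tape_roll",.02),("micrometer",.015),("ring_case",.04)]:
    for cam in ["top"]:
        r=env.find_in(t,cam)
        for q in r[:2]: print(t,cam,q["centre"],round(q["confidence"],2),pix2w(cam,q["centre"],z).round(3))
for c in ["top","scene"]:
    k=env.get_calibration(c); print(c,k["fx"],np.round(k["cam_to_world"],3).tolist())
s=env.read_state(); print(s)
E
```

```text
safe top [236.0, 274.1] 0.82 [0.552 0.186 0.06 ]
pointer top [234.8, 304.0] 0.66 [0.554 0.119 0.07 ]
knob_grip top [231.6, 302.6] 0.68 [0.561 0.121 0.105]
cover_grip top [240.1, 249.3] 0.83 [0.544 0.236 0.093]
cover top [240.0, 245.8] 0.71 [0.544 0.249 0.06 ]
plug_gauge top [168.5, 210.0] 0.64 [0.699 0.321 0.1  ]
tape_roll top [147.3, 270.2] 0.8 [0.758 0.198 0.02 ]
micrometer top [152.0, 324.5] 0.76 [0.748 0.072 0.015]
ring_case top [237.5, 245.6] 0.49 [0.549 0.252 0.04 ]
top 517.404756491531 [[-0.006, -0.998, 0.057, 0.55], [-1.0, 0.005, -0.004, 0.086], [0.004, -0.057, -0.998, 1.215], [0.0, 0.0, 0.0, 1.0]]
scene 388.90785286685826 [[-0.736, -0.463, 0.494, 0.191], [-0.677, 0.513, -0.528, 0.538], [-0.009, -0.723, -0.691, 0.702], [0.0, 0.0, 0.0, 1.0]]
{'clock': 0.55, 'joints': array([-1.22918804e+00,  2.16879189e-01,  1.61342269e+00, -6.35067623e-06,
        1.31131530e+00, -1.12206276e-01]), 'dq': array([-0.00011063, -0.00061247, -0.00193205, -0.00060416,  0.00152693,
        0.00074013]), 'joint_efforts': array([-1.06683434e-03, -3.96494651e+01, -3.03939950e+01, -2.08162355e-04,
        1.59719795e-03,  1.75768093e-05]), 'tool_pos': array([ 0.2740142 , -0.56173149,  0.40470131]), 'tool_rot': array([-3.06103998e+00, -7.06746075e-01,  1.39863017e-05]), 'contact_force': array([-0.80223178,  0.28103734, -0.29603595]), 'torque': array([ 0.01420614, -0.02458632, -0.01456199]), 'grip_force': 0.0, 'opening': 0.08542888075489272}
```

View pics/top1.png

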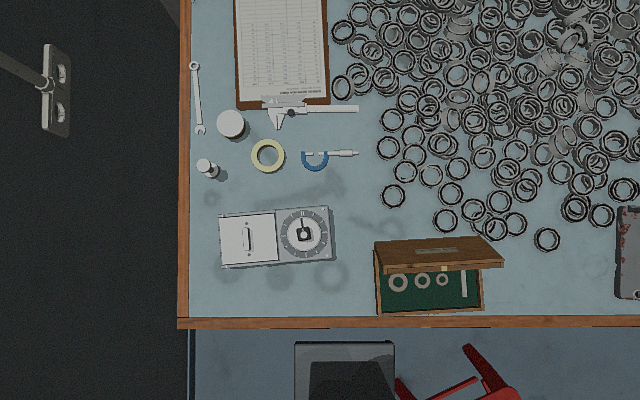

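View pics/sc1.png

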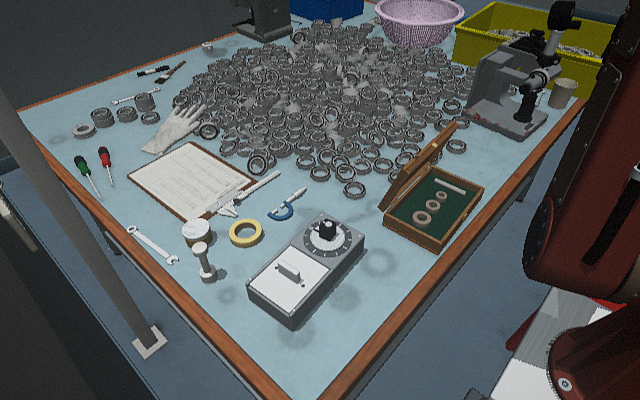

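```bash
cat >> h.py <<'E'
def shift(target,yaw=None):
    "tool-frame shift mm and z-turn deg to reach TCP target; yaw = world angle of tool x (deg)"
    s=env.read_state(); r=R.from_rotvec(s["tool_rot"]).as_matrix()
    cur=np.degrees(np.arctan2(r[1,0],r[0,0]))
    return (r.T@(np.array(target)-s["tool_pos"])*1000).round(1), cur, None if yaw is None else round(cur-yaw,2)
E
python3 - <<'E'
from h import *
s=env.read_state();r=R.from_rotvec(s["tool_rot"]).as_matrix();T=np.array(env.get_calibration("wrist")["cam_to_world"])
print((r.T@(T[:3,3]-s["tool_pos"])).round(3),(r.T@T[:3,:3]).round(2).tolist(),env.get_calibration("wrist")["fx"])
print(shift([.55,.121,.43],94))
E
```

```text
[ 0.067 -0.001  0.03 ] [[-0.0, -0.96, -0.26], [1.0, -0.0, 0.0], [-0.0, -0.26, 0.96]] 355.92664702905927
(array([ 547.4, -492.6,  -25.3]), np.float64(26.001752598513445), np.float64(-68.0))
```

>>> arm_command(
  moves=[30,-27,-40,0,0,-6,1,64,-58,-50,0,0,-12,1,100,-90,-50,0,0,-18,1,136,-122,-50,0,0,-24,1,172,-154,-50,0,0,-30,1,208,-187,-50,0,0,-36,1,244,-219,-50,0,0,-42,1,280,-252,-50,0,0,-48,1,316,-284,-50,0,0,-54,1,352,-317,-50,0,0,-60,1,388,-349,-50,0,0,-64,1,424,-381,-50,0,0,-68,1],
)

```text
clock: 1.75
tool_pos: [0.4883, -0.0314, 0.4552]
tool_rot: [2.138, 2.3, 0.001]
contact_force: [1.0, -0.5, 0.6]
opening: 0.0855
grip_force: 0.0
```

```bash
python3 - <<'E'
from h import *
print(env.read_state()["joints"],shift([.55,.121,.43],94))
E
```

```text
[-2.07732833e-01 -1.18712917e-01  1.86793270e+00 -1.10866045e-04
  1.39095339e+00 -2.80483853e-01] (array([147.5,  72.6,  25.2]), np.float64(94.16943917570482), np.float64(0.17))
```

>>> arm_command(
  moves=[40,20,5,0,0,0,1,80,40,15,0,0,0,1,120,60,25,0,0,0,1,147,72,25,0,0,0,1,147,72,25,0,0,0,1,147,72,25,0,0,0,1],
)

```text
clock: 2.35
tool_pos: [0.5496, 0.1187, 0.4296]
tool_rot: [2.141, 2.299, -0.001]
contact_force: [0.1, 0.4, -0.4]
opening: 0.0855
grip_force: 0.0
```

```bash
python3 - <<'E'
from h import *
s=env.read_state(); print(s["joints"].round(3),s["tool_pos"].round(4))
im=save("wrist","w1.png")
for t,z in [("pointer",.068),("knob_grip",.105),("cover_grip",.093),("cover",.059),("safe",.06)]:
    m=env.masks_of(t,"wrist")
    for q in m[:1]:
        g=q["region"].astype(np.uint8); 
        print(t,q["centre"],round(q["confidence"],2),pix2w("wrist",q["centre"],z).round(4), cv2.minAreaRect(np.argwhere(g)[:,::-1].astype(np.float32)))
E
```

```text
[ 8.800e-02  6.400e-02  1.737e+00 -1.000e-03  1.341e+00  1.700e-02] [0.5496 0.1187 0.4296]
pointer [167.2, 328.0] 0.79 [0.5545 0.123  0.068 ] ((329.1000061035156, 167.20001220703125), (78.26236724853516, 78.7095947265625), 63.43495178222656)
knob_grip [174.2, 330.8] 0.59 [0.5562 0.1239 0.105 ] ((329.423095703125, 173.38462829589844), (39.07094192504883, 33.98551559448242), 82.87498474121094)
cover_grip [47.8, 330.2] 0.81 [0.5486 0.2244 0.093 ] ((328.0, 50.0), (100.0, 120.0), 90.0)
cover [51.1, 326.8] 0.79 [0.5462 0.2258 0.059 ] ((327.9999694824219, 49.99999237060547), (119.99998474121094, 99.99998474121094), -0.0)
safe [107.5, 328.7] 0.87 [0.5515 0.1773 0.06  ] ((328.0, 112.5), (225.0, 138.0), 90.0)
```

View pics/w1.png

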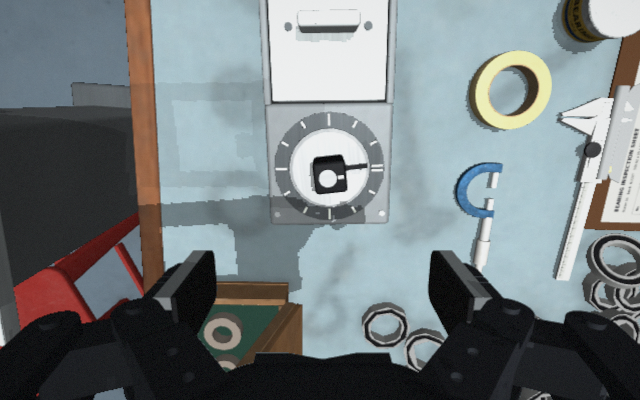

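```bash
cat >> h.py <<'E'
def rect(im,cam,cx,cy,z,half=.07,n=560):
    "top-down: image up=+x, left=+y"
    pts=[(half,half),(half,-half),(-half,-half),(-half,half)]
    src=np.float32([w2pix(cam,[cx+a,cy+b,z])[::-1] for a,b in pts])
    M=cv2.getPerspectiveTransform(src,np.float32([(0,0),(n,0),(n,n),(0,n)]))
    return cv2.warpPerspective(im,M,(n,n),flags=cv2.INTER_CUBIC)
E
python3 - <<'E'
from h import *
im=cv2.imread("pics/w1.png")
a=rect(im,"wrist",.5545,.123,.068); cv2.imwrite("pics/r1.png",a)
# plate edges at z=.06 : grid lines
b=rect(im,"wrist",.55,.18,.06,.15,600)
cv2.imwrite("pics/r2.png",b)
E
```

```text
(no output)
```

View pics/r1.png

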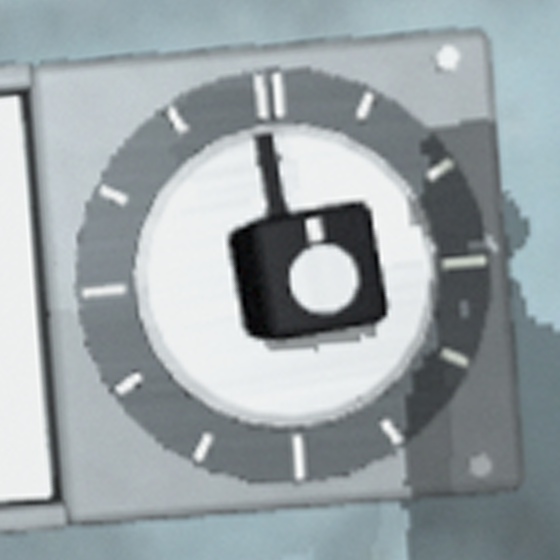

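View pics/r2.png

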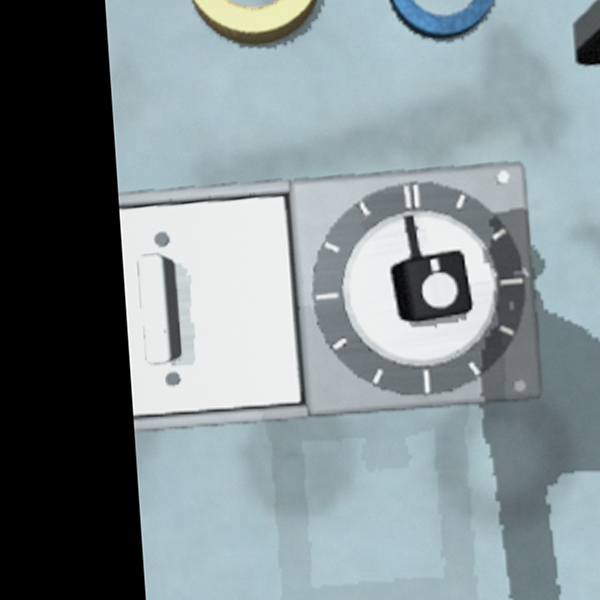

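```bash
python3 - <<'E'
from h import *
print(shift([.5553,.1207,.247],98.3))
E
```

```text
(array([  3.2,   5.9, 183. ]), np.float64(93.90547943807354), np.float64(-4.39))
```

>>> arm_command(
  moves=[3,6,45,0,0,-4.4,1,3,6,90,0,0,-4.4,1,3,6,130,0,0,-4.4,1,3,6,160,0,0,-4.4,1,3,6,175,0,0,-4.4,1,3,6,183,0,0,-4.4,1,3,6,183,0,0,-4.4,1,3,6,183,0,0,-4.4,1,3,6,183,0,0,-4.4,1],
)

```text
clock: 3.55
tool_pos: [0.5566, 0.1217, 0.2489]
tool_rot: [2.051, 2.376, 0.005]
contact_force: [0.2, 0.3, -0.1]
opening: 0.0854
grip_force: 0.0
```

```bash
python3 - <<'E'
from h import *
print(shift([.5553,.1207,.247],98.3)); s=env.read_state(); print(s["tool_pos"],s["contact_force"],s["joints"])
E
```

```text
(array([-0.8, -1.4,  1.9]), np.float64(98.3977963557943), np.float64(0.1))
[0.55656693 0.12171167 0.24887795] [ 0.22349629  0.28966022 -0.05644274] [ 9.21096968e-02  2.83211996e-01  1.85340163e+00  2.69005750e-05
  1.00093156e+00 -5.44743667e-02]
```

>>> arm_command(
  moves=[-0.8,-1.3,1.5,0,0,0,1,-0.8,-1.3,1.5,0,0,0,0,-0.8,-1.3,1.5,0,0,0,-0.5,-0.8,-1.3,1.5,0,0,0,-1,-0.8,-1.3,1.5,0,0,0,-1,-0.8,-1.3,1.5,0,0,0,-1,-0.8,-1.3,1.5,0,0,0,-1,-0.8,-1.3,1.5,0,0,0,-1],
)

```text
clock: 4.35
tool_pos: [0.5549, 0.1207, 0.2457]
tool_rot: [2.052, 2.377, 0.003]
contact_force: [2.9, 0.1, 1.1]
opening: 0.0268
grip_force: 60.8
```

```bash
cat >> h.py <<'E'
def rep():
    s=env.read_state(); r=R.from_rotvec(s["tool_rot"]).as_matrix()
    y=np.degrees(np.arctan2(r[1,1],r[0,1]))
    print("t",s["clock"],"pos",s["tool_pos"].round(4),"clockdeg(knob)",round(4.6-y,2),"F",s["contact_force"].round(1),"tau",s["torque"].round(3),"op",round(s["opening"],4),"grip",s["grip_force"],"j6",round(s["joints"][5],3))
E
python3 -c "from h import *; rep()"
```

```text
t 4.35 pos [0.5549 0.1207 0.2457] clockdeg(knob) -3.8 F [2.9 0.1 1.1] tau [ 0.042 -0.391  0.008] op 0.0268 grip 60.80607533454895 j6 -0.056
```

>>> arm_command(
  moves=[0,0,0,0,0,4,-1,0,0,0,0,0,10,-1,0,0,0,0,0,17,-1,0,0,0,0,0,24,-1,0,0,0,0,0,31,-1,0,0,0,0,0,38,-1,0,0,0,0,0,45,-1,0,0,0,0,0,52,-1,0,0,0,0,0,59,-1,0,0,0,0,0,66,-1,0,0,0,0,0,73,-1,0,0,0,0,0,80,-1],
)

```text
clock: 5.55
tool_pos: [0.5548, 0.1211, 0.2457]
tool_rot: [-3.102, -0.496, -0.004]
contact_force: [3.2, 1.6, -0.1]
opening: 0.0268
grip_force: 61.8
```

```bash
python3 -c "from h import *; rep()"
```

```text
t 5.55 pos [0.5548 0.1211 0.2457] clockdeg(knob) 76.43 F [ 3.2  1.6 -0.1] tau [ 0.434 -0.43   0.269] op 0.0268 grip 61.844608783721924 j6 1.344
```

>>> arm_command(
  moves=[0,0,0,0,0,7,-1,0,0,0,0,0,14,-1,0,0,0,0,0,21,-1,0,0,0,0,0,28,-1,0,0,0,0,0,34,-1,0,0,0,0,0,39,-1,0,0,0,0,0,43,-1,0,0,0,0,0,46,-1,0,0,0,0,0,46,-1,0,0,0,0,0,46,-1],
)

```text
clock: 6.55
tool_pos: [0.5549, 0.1211, 0.2457]
tool_rot: [-3.05, 0.747, -0.004]
contact_force: [4.6, 2.9, -0.1]
opening: 0.027
grip_force: 61.4
```

```bash
cat >> h.py <<'E'
def ptr(name,ang,save=True):
    im=env.read_camera("wrist"); a=rect(im,"wrist",.5553,.1207,.068,.06,480)
    cv2.imwrite("pics/"+name,a[:,:,::-1])
E
python3 - <<'E'
from h import *
rep(); 
im=env.read_camera("top"); a=rect(im,"top",.5553,.1207,.068,.06,400); b=rect(env.read_camera("wrist"),"wrist",.5553,.1207,.068,.06,400)
cv2.imwrite("pics/p4.png",np.hstack([a,b])[:,:,::-1])
E
```

```text
t 6.55 pos [0.5549 0.1211 0.2457] clockdeg(knob) 122.13 F [ 4.6  2.9 -0.1] tau [ 0.647 -0.876  0.236] op 0.027 grip 61.4357328414917 j6 2.142
```

View pics/p4.png

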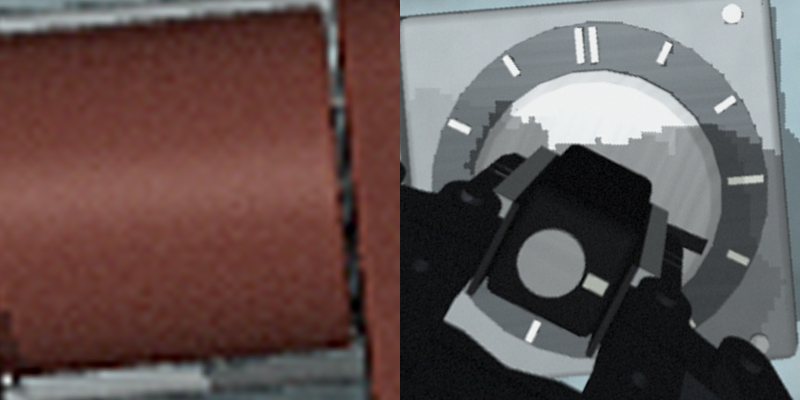

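>>> arm_command(
  moves=[0,0,0,0,0,-4,-1,0,0,0,0,0,-10,-1,0,0,0,0,0,-17,-1,0,0,0,0,0,-24,-1,0,0,0,0,0,-31,-1,0,0,0,0,0,-38,-1,0,0,0,0,0,-45,-1,0,0,0,0,0,-52,-1,0,0,0,0,0,-59,-1,0,0,0,0,0,-66,-1,0,0,0,0,0,-73,-1,0,0,0,0,0,-80,-1],
)

```text
clock: 7.85
tool_pos: [0.5548, 0.1208, 0.2457]
tool_rot: [-2.816, -1.393, -0.003]
contact_force: [3.4, 2.4, 1.4]
opening: 0.027
grip_force: 60.4
```

>>> arm_command(
  moves=[0,0,0,0,0,-7,-1,0,0,0,0,0,-14,-1,0,0,0,0,0,-21,-1,0,0,0,0,0,-28,-1,0,0,0,0,0,-35,-1,0,0,0,0,0,-42,-1,0,0,0,0,0,-49,-1,0,0,0,0,0,-56,-1,0,0,0,0,0,-63,-1,0,0,0,0,0,-70,-1,0,0,0,0,0,-75,-1,0,0,0,0,0,-80,-1],
)

```text
clock: 9.05
tool_pos: [0.5549, 0.1206, 0.2457]
tool_rot: [1.262, 2.874, 0.002]
contact_force: [4.5, 1.9, 0.3]
opening: 0.0271
grip_force: 60.2
```

```bash
python3 -c "from h import *; rep()"
```

```text
t 9.05 pos [0.5549 0.1206 0.2457] clockdeg(knob) -37.98 F [4.5 1.9 0.3] tau [ 0.187 -0.737 -0.168] op 0.0271 grip 60.19001126289368 j6 -0.653
```

Commanded ≈ -37.8; go on to -92.

>>> arm_command(
  moves=[0,0,0,0,0,-7,-1,0,0,0,0,0,-14,-1,0,0,0,0,0,-21,-1,0,0,0,0,0,-28,-1,0,0,0,0,0,-35,-1,0,0,0,0,0,-42,-1,0,0,0,0,0,-48,-1,0,0,0,0,0,-52,-1,0,0,0,0,0,-54.5,-1,0,0,0,0,0,-54.5,-1,0,0,0,0,0,-54.5,-1],
)

```text
clock: 10.15
tool_pos: [0.555, 0.1206, 0.2457]
tool_rot: [-0.189, 3.133, 0.0]
contact_force: [4.4, 3.0, 0.2]
opening: 0.0273
grip_force: 60.4
```

```bash
python3 - <<'E'
from h import *
rep(); 
b=rect(env.read_camera("wrist"),"wrist",.5553,.1207,.068,.06,400)
cv2.imwrite("pics/p9.png",b[:,:,::-1])
E
```

```text
t 10.15 pos [0.555  0.1206 0.2457] clockdeg(knob) -92.29 F [4.4 3.  0.2] tau [ 0.172 -0.968 -0.057] op 0.0273 grip 60.427268743515015 j6 -1.601
```

View pics/p9.png

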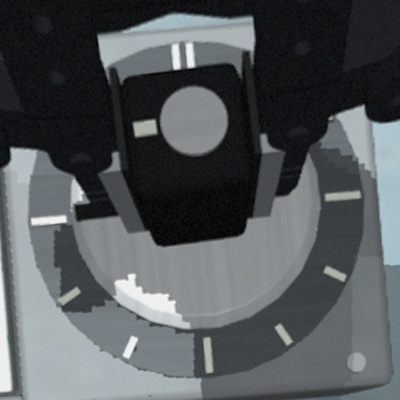

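>>> arm_command(
  moves=[0,0,0,0,0,4,-1,0,0,0,0,0,9,-1,0,0,0,0,0,14,-1,0,0,0,0,0,19,-1,0,0,0,0,0,24,-1,0,0,0,0,0,29,-1,0,0,0,0,0,34,-1,0,0,0,0,0,38,-1,0,0,0,0,0,40,-1,0,0,0,0,0,42,-1,0,0,0,0,0,44,-1,0,0,0,0,0,44,-1],
)

```text
clock: 11.4
tool_pos: [0.5549, 0.1206, 0.2457]
tool_rot: [0.998, 2.976, 0.001]
contact_force: [5.7, 1.4, -1.1]
opening: 0.0275
grip_force: 60.9
```

```bash
python3 -c "from h import *; rep()"
```

```text
t 11.4 pos [0.5549 0.1206 0.2457] clockdeg(knob) -48.32 F [ 5.7  1.4 -1.1] tau [ 0.226 -0.8    0.021] op 0.0275 grip 60.949525237083435 j6 -0.833
```

>>> arm_command(
  moves=[0,0,0,0,0,1.5,-1,0,0,0,0,0,3,-1,0,0,0,0,0,4.5,-1,0,0,0,0,0,6,-1,0,0,0,0,0,6,-1],
)

```text
clock: 11.9
tool_pos: [0.5549, 0.1206, 0.2457]
tool_rot: [1.152, 2.92, 0.002]
contact_force: [4.4, 2.0, 0.6]
opening: 0.0274
grip_force: 60.9
```

```bash
python3 -c "from h import *; rep()"
```

```text
t 11.9 pos [0.5549 0.1206 0.2457] clockdeg(knob) -42.34 F [4.4 2.  0.6] tau [ 0.239 -0.826  0.054] op 0.0274 grip 60.91669142246246 j6 -0.729
```

>>> arm_command(
  moves=[0,0,0,0,0,1.5,-1,0,0,0,0,0,3,-1,0,0,0,0,0,4.5,-1,0,0,0,0,0,6,-1,0,0,0,0,0,6,-1],
)

```text
clock: 12.4
tool_pos: [0.5549, 0.1206, 0.2457]
tool_rot: [1.303, 2.856, 0.002]
contact_force: [4.9, 2.3, -1.3]
opening: 0.0273
grip_force: 61.0
```

```bash
python3 -c "from h import *; rep()"
```

```text
t 12.4 pos [0.5549 0.1206 0.2457] clockdeg(knob) -36.34 F [ 4.9  2.3 -1.3] tau [ 0.242 -0.831  0.043] op 0.0273 grip 60.96850633621216 j6 -0.624
```

>>> arm_command(
  moves=[0,0,0,0,0,1.5,-1,0,0,0,0,0,3,-1,0,0,0,0,0,4.5,-1,0,0,0,0,0,6,-1,0,0,0,0,0,6,-1],
)

```text
clock: 12.9
tool_pos: [0.5549, 0.1206, 0.2457]
tool_rot: [1.451, 2.784, 0.002]
contact_force: [4.1, 0.8, 1.3]
opening: 0.0269
grip_force: 61.0
```

```bash
python3 -c "from h import *; rep()"
```

```text
t 12.9 pos [0.5549 0.1206 0.2457] clockdeg(knob) -30.33 F [4.1 0.8 1.3] tau [ 0.242 -0.834  0.052] op 0.0269 grip 60.961992144584656 j6 -0.519
```

>>> arm_command(
  moves=[0,0,0,0,0,1.5,-1,0,0,0,0,0,3,-1,0,0,0,0,0,4.5,-1,0,0,0,0,0,6,-1,0,0,0,0,0,6,-1],
)

```text
clock: 13.4
tool_pos: [0.5549, 0.1206, 0.2457]
tool_rot: [1.595, 2.704, 0.002]
contact_force: [4.9, 1.6, -0.2]
opening: 0.0271
grip_force: 61.0
```

```bash
python3 -c "from h import *; rep()"
```

```text
t 13.4 pos [0.5549 0.1206 0.2457] clockdeg(knob) -24.32 F [ 4.9  1.6 -0.2] tau [ 0.217 -0.778  0.014] op 0.0271 grip 60.95014035701752 j6 -0.414
```

>>> arm_command(
  moves=[0,0,0,0,0,1.5,-1,0,0,0,0,0,3,-1,0,0,0,0,0,4.5,-1,0,0,0,0,0,6,-1,0,0,0,0,0,6,-1],
)

```text
clock: 13.9
tool_pos: [0.5549, 0.1206, 0.2457]
tool_rot: [1.735, 2.617, 0.002]
contact_force: [5.1, 2.0, -0.1]
opening: 0.0272
grip_force: 60.9
```

```bash
python3 -c "from h import *; rep()"
```

```text
t 13.9 pos [0.5549 0.1206 0.2457] clockdeg(knob) -18.31 F [ 5.1  2.  -0.1] tau [ 0.309 -0.898 -0.013] op 0.0272 grip 60.91653764247894 j6 -0.309
```

>>> arm_command(
  moves=[0,0,0,0,0,1.5,-1,0,0,0,0,0,3,-1,0,0,0,0,0,4.5,-1,0,0,0,0,0,6,-1,0,0,0,0,0,6,-1],
)

```text
clock: 14.4
tool_pos: [0.5548, 0.1207, 0.2457]
tool_rot: [1.87, 2.523, 0.002]
contact_force: [5.0, 1.3, 0.7]
opening: 0.0272
grip_force: 61.0
```

```bash
python3 -c "from h import *; rep()"
```

```text
t 14.4 pos [0.5548 0.1207 0.2457] clockdeg(knob) -12.3 F [5.  1.3 0.7] tau [ 0.276 -0.859 -0.014] op 0.0272 grip 60.95720171928406 j6 -0.204
```

>>> arm_command(
  moves=[0,0,0,0,0,1.5,-1,0,0,0,0,0,3,-1,0,0,0,0,0,4.5,-1,0,0,0,0,0,6,-1,0,0,0,0,0,6,-1],
)

```text
clock: 14.9
tool_pos: [0.5548, 0.1206, 0.2457]
tool_rot: [2.0, 2.421, 0.002]
contact_force: [4.7, 2.0, -0.1]
opening: 0.0273
grip_force: 61.0
```

```bash
python3 -c "from h import *; rep()"
```

```text
t 14.9 pos [0.5548 0.1206 0.2457] clockdeg(knob) -6.29 F [ 4.7  2.  -0.1] tau [ 0.295 -0.844  0.057] op 0.0273 grip 60.99474549293518 j6 -0.1
```

>>> arm_command(
  moves=[0,0,0,0,0,1.5,-1,0,0,0,0,0,3,-1,0,0,0,0,0,4.5,-1,0,0,0,0,0,6,-1,0,0,0,0,0,6,-1],
)

```text
clock: 15.4
tool_pos: [0.5548, 0.1206, 0.2457]
tool_rot: [2.124, 2.313, 0.002]
contact_force: [5.3, 1.2, 0.5]
opening: 0.0273
grip_force: 60.9
```

```bash
python3 -c "from h import *; rep()"
```

```text
t 15.4 pos [0.5548 0.1206 0.2457] clockdeg(knob) -0.26 F [5.3 1.2 0.5] tau [ 0.291 -0.885  0.011] op 0.0273 grip 60.93586027622223 j6 0.006
```

>>> arm_command(
  moves=[0,0,0,0,0,1.5,-1,0,0,0,0,0,3,-1,0,0,0,0,0,4.5,-1,0,0,0,0,0,6,-1,0,0,0,0,0,6,-1],
)

```text
clock: 15.9
tool_pos: [0.5548, 0.1206, 0.2457]
tool_rot: [2.243, 2.198, 0.002]
contact_force: [5.2, 1.2, 1.6]
opening: 0.0272
grip_force: 60.9
```

```bash
python3 -c "from h import *; rep()"
```

```text
t 15.9 pos [0.5548 0.1206 0.2457] clockdeg(knob) 5.75 F [5.2 1.2 1.6] tau [ 0.292 -0.865  0.021] op 0.0272 grip 60.94453275203705 j6 0.11
```

>>> arm_command(
  moves=[0,0,0,0,0,1.5,-1,0,0,0,0,0,3,-1,0,0,0,0,0,4.5,-1,0,0,0,0,0,6,-1,0,0,0,0,0,6,-1],
)

```text
clock: 16.4
tool_pos: [0.5547, 0.1207, 0.2457]
tool_rot: [2.354, 2.078, 0.002]
contact_force: [5.0, 1.0, 1.1]
opening: 0.0278
grip_force: 61.3
```

```bash
python3 -c "from h import *; rep()"
```

```text
t 16.4 pos [0.5547 0.1207 0.2457] clockdeg(knob) 11.73 F [5.  1.  1.1] tau [ 0.334 -0.906  0.136] op 0.0278 grip 61.25804543495178 j6 0.215
```

>>> arm_command(
  moves=[0,0,0,0,0,1,-1,0,0,0,0,0,2,-1,0,0,0,0,0,3,-1,0,0,0,0,0,3,-1],
)

```text
clock: 16.8
tool_pos: [0.5547, 0.1207, 0.2457]
tool_rot: [2.407, 2.017, 0.002]
contact_force: [4.1, 2.0, 2.2]
opening: 0.0271
grip_force: 61.8
```

```bash
python3 -c "from h import *; rep()"
```

```text
t 16.8 pos [0.5547 0.1207 0.2457] clockdeg(knob) 14.68 F [4.1 2.  2.2] tau [ 0.356 -0.82   0.285] op 0.0271 grip 61.83065950870514 j6 0.267
```

>>> arm_command(
  moves=[0,0,0,0,0,1,-1,0,0,0,0,0,2,-1,0,0,0,0,0,2,-1],
)

```text
clock: 17.1
tool_pos: [0.5547, 0.1207, 0.2457]
tool_rot: [2.442, 1.975, 0.002]
contact_force: [4.2, 2.3, 1.5]
opening: 0.0273
grip_force: 62.3
```

```bash
python3 -c "from h import *; rep()"
```

```text
t 17.1 pos [0.5547 0.1207 0.2457] clockdeg(knob) 16.66 F [4.2 2.3 1.5] tau [ 0.353 -0.841  0.357] op 0.0273 grip 62.27840065956116 j6 0.301
```

>>> arm_command(
  moves=[0,0,0,0,0,-3,-1,0,0,0,0,0,-5,-1,0,0,0,0,0,-5,-1,0,0,0,0,0,-5,0.2,0,0,0,0,0,-5,0.6,0,0,0,0,0,-5,1,0,0,0,0,0,-5,1,0,0,-40,0,0,-5,1,0,0,-80,0,0,-5,1,0,0,-120,0,0,-5,1,0,0,-150,0,0,-5,1,0,0,-150,0,0,-5,1],
)

```text
clock: 18.3
tool_pos: [0.5558, 0.1208, 0.4015]
tool_rot: [2.35, 2.075, 0.013]
contact_force: [0.9, 0.5, 0.2]
opening: 0.0851
grip_force: 0.0
```

```bash
python3 - <<'E'
from h import *
rep()
m=env.read_camera("wrist"); 
for t,z in [("cover_grip",.093),("pointer",.068),("knob_grip",.105)]:
    for q in env.find_in(t,"wrist")[:1]: print(t,q["centre"],q["confidence"],pix2w("wrist",q["centre"],z).round(4))
a=rect(m,"wrist",.5553,.1207,.068,.06,400); b=rect(m,"wrist",.547,.226,.093,.06,400)
cv2.imwrite("pics/c1.png",np.hstack([b,a])[:,:,::-1])
E
```

```text
t 18.3 pos [0.5558 0.1208 0.4015] clockdeg(knob) 11.7 F [0.9 0.5 0.2] tau [ 0.02  -0.048 -0.01 ] op 0.0851 grip 0.0 j6 0.215
cover_grip [51.0, 290.4] 0.6 [0.544  0.2234 0.093 ]
pointer [175.8, 316.6] 0.96 [0.5485 0.1257 0.068 ]
knob_grip [185.5, 319.0] 0.79 [0.5503 0.1261 0.105 ]
```

View pics/c1.png

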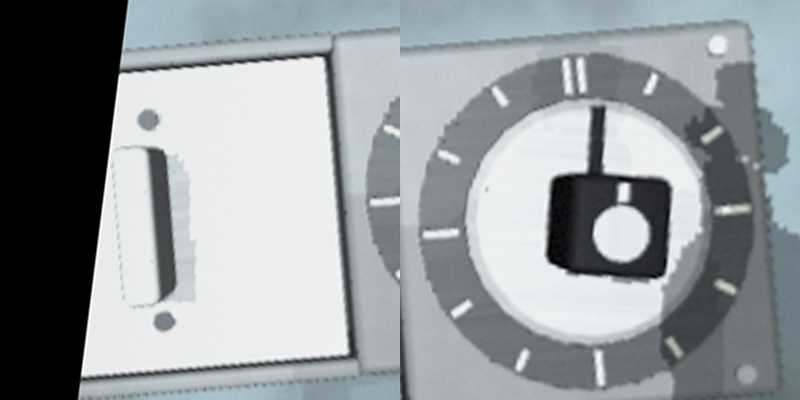

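```bash
python3 - <<'E'
from h import *
print(shift([.5475,.2174,.243],94.6))
E
```

```text
(array([ 95.5, -17.3, 150.3]), np.float64(82.89765546646969), np.float64(-11.7))
```

>>> arm_command(
  moves=[40,-8,0,0,0,-6,-1,80,-14,0,0,0,-11.7,-1,95.5,-17.3,0,0,0,-11.7,-1,95.5,-17.3,0,0,0,-11.7,-1,95.5,-17.3,0,0,0,-11.7,-1,95.5,-17.3,0,0,0,-11.7,-1],
)

```text
clock: 19.1
tool_pos: [0.5489, 0.2164, 0.3944]
tool_rot: [-2.132, -2.307, 0.003]
contact_force: [0.2, -0.7, 0.5]
opening: 0.0002
grip_force: 0.0
```

```bash
python3 - <<'E'
from h import *
rep()
m=env.read_camera("wrist"); print(w2pix("wrist",[.5553,.1207,.068]))
for t,z in [("cover_grip",.093),("cover",.059)]:
    for q in env.find_in(t,"wrist")[:1]: print(t,q["centre"],q["confidence"],pix2w("wrist",q["centre"],z).round(4))
a=rect(m,"wrist",.5475,.20,.093,.1,600); cv2.imwrite("pics/c2.png",a[:,:,::-1])
print(shift([.5475,.2174,.243],94.6))
E
```

```text
t 19.1 pos [0.5489 0.2164 0.3944] clockdeg(knob) 0.09 F [ 0.2 -0.7  0.5] tau [0.038 0.056 0.027] op 0.0002 grip 0.0 j6 0.178
[np.float64(281.8149861584385), np.float64(321.32180486008787)]
cover_grip [137.0, 327.3] 0.59 [0.5496 0.2562 0.093 ]
cover [136.6, 320.0] 0.7 [0.5442 0.2527 0.059 ]
(array([  1.1,  -1.5, 152.1]), np.float64(94.49790126200686), np.float64(-0.1))
```

View pics/c2.png

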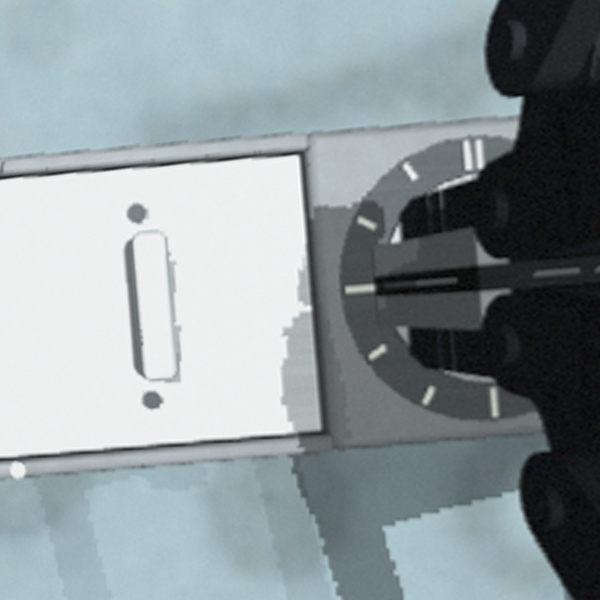

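>>> arm_command(
  moves=[1,-1.5,45,0,0,0,-1,1,-1.5,90,0,0,0,-1,1,-1.5,125,0,0,0,-1,1,-1.5,145,0,0,0,-1,1,-1.5,151,0,0,0,-1,1,-1.5,151,0,0,0,-1,1,-1.5,151,0,0,0,-1,6,-1.5,151,0,0,0,-1,9,-1.5,151,0,0,0,-1,11,-1.5,151,0,0,0,-1,11,-1.5,151,0,0,0,-1],
)

```text
clock: 20.35
tool_pos: [0.5466, 0.2289, 0.2448]
tool_rot: [2.129, 2.309, 0.001]
contact_force: [0.3, 0.2, 0.0]
opening: -0.0002
grip_force: 0.0
```

```bash
python3 -c "from h import *; rep()"
```

```text
t 20.35 pos [0.5466 0.2289 0.2448] clockdeg(knob) -0.04 F [0.3 0.2 0. ] tau [-0.024  0.016  0.04 ] op -0.0002 grip 0.0 j6 0.197
```

Now 1 mm/row until contact.

>>> arm_command(
  moves=[1,0,0,0,0,0,-1,2,0,0,0,0,0,-1,3,0,0,0,0,0,-1,4,0,0,0,0,0,-1,5,0,0,0,0,0,-1,6,0,0,0,0,0,-1],
)

```text
clock: 20.95
tool_pos: [0.5461, 0.2343, 0.2443]
tool_rot: [2.13, 2.309, -0.0]
contact_force: [1.0, -3.2, 1.7]
opening: -0.0004
grip_force: 1.3
```

```bash
python3 -c "from h import *; rep()"
```

```text
t 20.95 pos [0.5461 0.2343 0.2443] clockdeg(knob) 0.0 F [ 1.  -3.2  1.7] tau [-0.4    0.04   0.037] op -0.0004 grip 1.2717052549123764 j6 0.207
```

>>> arm_command(
  moves=[1,0,0,0,0,0,-1,2,0,0,0,0,0,-1,3,0,0,0,0,0,-1],
)

```text
clock: 21.25
tool_pos: [0.5458, 0.2375, 0.2442]
tool_rot: [2.13, 2.309, 0.0]
contact_force: [-0.6, -2.6, 1.9]
opening: -0.0002
grip_force: 1.3
```

```bash
python3 -c "from h import *; rep()"
```

```text
t 21.25 pos [0.5458 0.2375 0.2442] clockdeg(knob) -0.0 F [-0.6 -2.6  1.9] tau [-0.353  0.086 -0.014] op -0.0002 grip 1.270416509360075 j6 0.212
```

>>> arm_command(
  moves=[1,0,0,0,0,0,-1,2,0,0,0,0,0,-1],
)

```text
clock: 21.45
tool_pos: [0.5456, 0.2395, 0.2442]
tool_rot: [-2.13, -2.309, -0.0]
contact_force: [-0.2, -3.3, 2.2]
opening: -0.0004
grip_force: 1.3
```

```bash
python3 -c "from h import *; rep()"
```

```text
t 21.45 pos [0.5456 0.2395 0.2442] clockdeg(knob) -0.0 F [-0.2 -3.3  2.2] tau [-0.395  0.12   0.019] op -0.0004 grip 1.2694776384159923 j6 0.215
```

>>> arm_command(
  moves=[3,0,0,0,0,0,-1,7,0,0,0,0,0,-1,11,0,0,0,0,0,-1,15,0,0,0,0,0,-1,19,0,0,0,0,0,-1,23,0,0,0,0,0,-1,27,0,0,0,0,0,-1,31,0,0,0,0,0,-1,35,0,0,0,0,0,-1,39,0,0,0,0,0,-1,42,0,0,0,0,0,-1,44,0,0,0,0,0,-1],
)

```text
clock: 22.65
tool_pos: [0.542, 0.2836, 0.2441]
tool_rot: [-2.13, -2.309, 0.0]
contact_force: [-0.7, -3.4, 1.2]
opening: 0.0
grip_force: 1.3
```

```bash
python3 -c "from h import *; rep()"
```

```text
t 22.65 pos [0.542  0.2836 0.2441] clockdeg(knob) -0.01 F [-0.7 -3.4  1.2] tau [-0.383  0.073  0.074] op 0.0 grip 1.2864907924085855 j6 0.287
```

>>> arm_command(
  moves=[1,0,0,0,0,0,-1,2,0,0,0,0,0,-1,3,0,0,0,0,0,-1,3.5,0,0,0,0,0,-1],
)

```text
clock: 23.05
tool_pos: [0.5418, 0.2867, 0.2441]
tool_rot: [-2.13, -2.309, 0.0]
contact_force: [-0.4, -2.5, 2.2]
opening: -0.0
grip_force: 1.3
```

```bash
python3 -c "from h import *; rep()"
```

```text
t 23.05 pos [0.5418 0.2867 0.2441] clockdeg(knob) 0.0 F [-0.4 -2.5  2.2] tau [-0.376  0.074 -0.018] op -0.0 grip 1.2596793612465262 j6 0.292
```

>>> arm_command(
  moves=[0.5,0,0,0,0,0,-1,1,0,0,0,0,0,-1,1.5,0,0,0,0,0,-1],
)

```text
clock: 23.35
tool_pos: [0.5416, 0.2882, 0.2441]
tool_rot: [-2.13, -2.309, 0.0]
contact_force: [-1.3, -3.1, 2.0]
opening: -0.0001
grip_force: 1.3
```

```bash
python3 -c "from h import *; rep()"
```

```text
t 23.35 pos [0.5416 0.2882 0.2441] clockdeg(knob) 0.0 F [-1.3 -3.1  2. ] tau [-0.396  0.171  0.002] op -0.0001 grip 1.26022738404572 j6 0.294
```

>>> arm_command(
  moves=[0.4,0,0,0,0,0,-1,0.8,0,0,0,0,0,-1,1,0,0,0,0,0,-1],
)

```text
clock: 23.65
tool_pos: [0.5415, 0.2893, 0.2442]
tool_rot: [-2.13, -2.309, 0.0]
contact_force: [-0.8, -2.1, 1.9]
opening: -0.0
grip_force: 1.3
```

```bash
python3 -c "from h import *; rep()"
```

```text
t 23.65 pos [0.5415 0.2893 0.2442] clockdeg(knob) -0.0 F [-0.8 -2.1  1.9] tau [-0.383  0.15   0.056] op -0.0 grip 1.2535424111410975 j6 0.296
```

>>> arm_command(
  moves=[0.4,0,0,0,0,0,-1,0.8,0,0,0,0,0,-1,1,0,0,0,0,0,-1],
)

```text
clock: 23.95
tool_pos: [0.5416, 0.2898, 0.2441]
tool_rot: [2.13, 2.309, -0.002]
contact_force: [-1.3, -5.5, 1.9]
opening: -0.0002
grip_force: 2.7
```

```bash
python3 -c "from h import *; rep()"
```

```text
t 23.95 pos [0.5416 0.2898 0.2441] clockdeg(knob) -0.02 F [-1.3 -5.5  1.9] tau [-0.808  0.087  0.015] op -0.0002 grip 2.705945950001478 j6 0.297
```

>>> arm_command(
  moves=[-5,0,0,0,0,0,-1,-12,0,0,0,0,0,-1,-12,0,0,0,0,0,-1,-12,0,-40,0,0,0,-1,-12,0,-80,0,0,0,-1,-40,0,-120,0,0,0,-1,-80,0,-150,0,0,0,-1,-80,0,-150,0,0,0,-1,-80,0,-150,0,0,0,-1,-80,0,-150,0,0,0,-1],
)

```text
clock: 24.95
tool_pos: [0.5473, 0.2109, 0.3925]
tool_rot: [-2.129, -2.307, 0.003]
contact_force: [0.3, 0.6, 0.6]
opening: -0.0001
grip_force: 0.0
```

```bash
python3 - <<'E'
from h import *
rep()
m=env.read_camera("wrist"); cv2.imwrite("pics/f.png",m[:,:,::-1])
a=rect(m,"wrist",.5475,.25,.093,.1,600)
for q in env.find_in("cover_grip","wrist")[:1]: print(q["centre"],q["confidence"],pix2w("wrist",q["centre"],.093))
E
```

```text
t 24.95 pos [0.5473 0.2109 0.3925] clockdeg(knob) -0.01 F [0.3 0.6 0.6] tau [ 0.003 -0.041 -0.022] op -0.0001 grip 0.0 j6 0.167
[67.9, 325.9] 0.96 [0.54134476 0.30002077 0.093     ]
```

View pics/f.png

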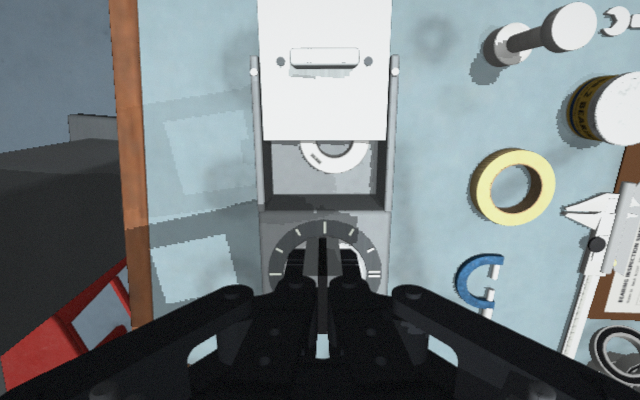

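The picture shows the cover slid open with its bar at (325,57) and the ring gauge visible in the compartment at (335,145). The tape and tools are undisturbed, and the arm touches nothing.

```bash
python3 -c "from h import *; print(env.close_job())"
```

```text
the job is handed in; nothing more can be done
None
```

The safe is open: I turned the dial to 4, back to 9, then clockwise until it came up solid just after 12 (about 0.36 N m), slid the cover to its end stop without disturbing anything behind the safe, and handed the job in; no verdict was returned.

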